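# Find the thread of the jar lid and screw it down

## Task

The steel lid of the glass jar has only been set down on top of its threads: under light downward pressure turn it backwards (anticlockwise from above) until you feel it drop fully into the threads, then screw it down clockwise until it comes up firm with the rubber seal well squeezed, and let go. Stop turning as soon as it comes up firm, either way, so that the jar is not twisted round in its socket, and leave the other things on the turntable where they are.

Things in the scene. Friction and masses are not known exactly. Their poses are not given: they have to be found in the camera images.
- lid_center (a point): Centre, half-way up, of the jar's loose knurled steel lid: 63 mm outer diameter, 17.5 mm high, about 0.05 kg; z is the lid's axis. It stands level, four lugs inside its lower edge on top of the jar's four threads. Turned back it climbs up to 3.5 mm and goes back at most 75 degrees until it falls by 7 mm on to the seal (4 mm or less is not yet home). Press with about 5 N; the threads stand 40 N.
- jar_mouth (a point): Centre of the glass rim of the smoky glass jar, z up along the jar's axis; x and y do not tell where the threads begin. A rubber ring stands 2.5 mm above the rim and gives 1 mm per 14 N. lid_center lies within 1.5 mm of this height at the start, 4.8 mm below when dropped on the seal, 6.3 to 6.7 mm below when firm, at most 85 degrees clockwise of the drop. Glass shoulder 25 mm below.
- jar (a joint): Turn of the jar in the rubber-lined socket of the turntable, rad, anticlockwise positive, 0 at the start. The jar stands fast, cannot be lifted, but slips round if the lid is turned against a stop with more than 0.65 N m. Screwing down takes up to 0.2 N m, then the thread stop comes up hard; a like stop is met when the dropped lid is turned back too far.
- fly_box: Bystander: battered aluminium fly box, 100 x 68 x 27 mm, on the turntable; origin at the centre of its underside.
- forceps: Bystander: chrome forceps with two finger rings, 140 mm long, lying on the turntable; origin in the middle, at the underside.
- cork_grip: Bystander: cork rod grip section, 92 mm long, 27 mm thick, lying on the turntable; origin in the middle, at the underside.
- reel_nut: Bystander: knurled brass reel-seat nut, a ring of 28 mm diameter and 12 mm height, on the turntable; origin at the centre of its underside.
Not all that is in view belongs to the job. What is shaped like the part that bears lid_center but purple or yellow is not meant.

How it is judged:
By the outcome, as a careful person would: the job done as asked, in the order asked, and still so for the second after the job is handed in, with the robot touching nothing.
It also fails if it takes over 72 s, if anything falls off the work surface, if the arm or the gripper's body presses on something with over 40 N, if the wrist force passes 120 N, or if a joint passes its speed limit or range.

## Robot

A 7-joint arm with a two-finger parallel gripper is mounted at the origin on the work surface. World frame = base frame: x ahead of the robot, y to its left, z up, the work surface at z = 0. Lengths are in m, angles in rad, forces in N, time in s.
With the tool pointing down it reaches from about 0.425 to 1.025 m from the base axis. Payload 3.6 kg.
Tool frame: the origin (TCP) lies between the finger pads; the fingertips stand finger_overhang ahead of it and the grasp point (between the pads) lies 2 mm behind it (finger_overhang is the distance from the TCP to the fingertips, in m); z points along the fingers, y is the line along which they close (so a half turn about z gives the same grasp; the last joint's range is limited). The gripper opens to 85 mm and grips with 20 to 120 N. Pads are 22 mm wide; open, the fingers measure 114 mm over their backs; the gripper's body (76 mm by 85 mm) begins 54 mm behind the grasp point. The pads swing forward as they close: fully open they stand 13 mm farther back than shut.
Start: joints at [-1.278, 0.591, 0.048, 1.609, -0.033, 0.943, -0.034], TCP at [0.273, 0.672, 0.248] pointing down, gripper open.
Joint ranges: [-2.69, 2.69], [-0.47, 2.24], [-1.27, 1.36], [0.19, 2.51], [-1.53, 4.68], [0.08, 2.07], [-3.09, 3.09]. Speed limits (rad/s): [2.57, 2.57, 3.14, 3.14, 3.14, 3.14, 3.14].

## Interface

Orientations are given as a unit quaternion [x, y, z, w].
In Python, from workcell import sense, grab_frame, sign_off, finger_overhang gives the robot as it stands.
- The arm moves only by the tool carry_out, never from a script. Its argument "moves" is a list of rows, each an object with "dp": the shift along the tool's x, y, z as a fraction of full scale, a list of three; "turn": the turn, a rotation vector about the tool's x, y, z as a fraction of full scale, a list of three; "gripper": the closure, from 0 (fully open) to 1 (shut). A call has 1 to 5 rows; each row is the pose to reach, as a shift and turn from the pose commanded when the call began, along the tool's axes at that moment, turning the shorter way round; what a row does not reach only later rows make up. Full scale, the value 1, is 0.1 m for a shift and 180 degrees for a turn. A row lasts 1/12 s, in which the tool goes at most 41.7 mm and 7.16 degrees, less where a joint would pass 70% of its speed; a pose out of reach is approached as far as the arm can. A call with a number of a shift or a turn outside -1 to 1 is refused whole. A call with a gripper value outside its range is refused whole. The fingers move at their own pace and stop on an object; "newtons" is the grip in N (left out, the last holds). Time passes only in rows, so rows that repeat a pose let the fingers close. It gives the time, the measured TCP pose, the force, the opening and the grip force at its end, in the units of the state.
- sense(): the state, without advancing time (a new reading comes with each control period).
- grab_frame(name): name is "side" or "top" or "wrist"; returns a dict with "frame" (400x640x3 uint8, red, green, blue), "depth" (400x640 float32, m along the optical axis (not along the pixel's ray), 0 where there is no reading), "fov_y" (degrees; the focal length in pixels is half the picture's height over the tangent of half this angle, whatever the lens; pixels are square), "cx", "cy" (the principal point, pixels), "world_to_cam" (4x4, takes a point from world to camera coordinates). Camera axes: x right, y up, looking along -z (the intrinsics and any distortion apply to the point x, -y, -z); pixel columns grow to the right and rows downward; lengths in m; the calibration is good to about 2 mm. A picture is of the moment at which its call begins.
- sign_off(): hands the job in; it is judged then, once.
The state is a dict: "clock": time; "joint_pos": joint angles; "qvel": joint speeds; "effort": joint torques, N m; "tool_pos": TCP position; "orientation": TCP orientation; "contact_force": force on the tool from outside, world axes, zero at the start; "torque": the same for the moment, N m; "grip_width": finger opening in m; "gripper_force": force on a finger pad.
Only numpy, scipy, OpenCV 4.12 (cv2) and the standard library are available. Lean on these libraries where they do the work, as an engineer would, in place of code of your own. Each camera call takes 0.05 s, during which the arm holds its last target. There are 200 camera calls.

## Working session

There is one attempt and no reset: what is moved stays moved. The work goes in short steps, Python scripts to look and compute and a tool call to move; the robot and the scene stay as the last step left them, time stands still between calls to the robot, and variables do not carry over. Pictures are saved under pics/ and viewed, at most 10 in all, crops included, and the job is handed in when it is done.

Besides the shell and the picture viewer there is one more tool, called after "Request:" by a JSON object that holds its "name" and its "arguments", one argument or row to a line. carry_out: Moves the arm, as the interface text tells. Its arguments: {"type":"object","properties":{"moves":{"type":"array","items":{"type":"object","properties":{"dp":{"type":"array","items":{"type":"number"}},"turn":{"type":"array","items":{"type":"number"}},"gripper":{"type":"number"}}}},"newtons":{"type":"number"}},"required":["moves"]}

```bash
mkdir -p pics; cat > h.py <<'E'
from workcell import *
import numpy as np, cv2
def unproj(f,u,v,d=None):
    fl=200/np.tan(np.radians(f["fov_y"])/2)
    if d is None: d=np.median(f["depth"][int(v)-1:int(v)+2,int(u)-1:int(u)+2])
    p=np.array([(u-f["cx"])/fl*d,-(v-f["cy"])/fl*d,-d,1])
    return (np.linalg.inv(f["world_to_cam"])@p)[:3]
E
python3 - <<'E'
from h import *
s=sense(); print({k:np.round(v,4).tolist() for k,v in s.items()}, finger_overhang)
for n in("top","side","wrist"):
    f=grab_frame(n); print(n,f["fov_y"],f["cx"],f["cy"],[k for k in f]); print(f["world_to_cam"].round(3).tolist())
    cv2.imwrite(f"pics/{n}0.png",f["frame"][:,:,::-1]); np.savez(f"{n}0.npz",**f)
E
```

```text
{'clock': 0.0, 'joint_pos': [-1.2785, 0.5921, 0.0483, 1.6098, -0.0333, 0.9427, -0.0337], 'qvel': [0.0009, 0.0007, -0.0001, -0.0004, -0.0019, -0.0004, 0.0007], 'effort': [-0.0001, -54.8681, 1.5468, -19.8131, 0.0094, 0.0087, -0.0], 'tool_pos': [0.2725, 0.671, 0.2471], 'orientation': [0.1917, 0.9815, -0.0011, -0.0001], 'contact_force': [-0.3325, 0.5061, -0.0019], 'torque': [0.0524, -0.0025, -0.0023], 'gripper_force': 0.0, 'grip_width': 0.0852} 0.017
top 51.727660803869334 318.55290229696504 195.53959290064515 ['frame', 'depth', 'fov_y', 'cx', 'cy', 'world_to_cam']
[[0.005, -1.0, 0.009, -0.068], [0.997, 0.006, 0.072, -0.478], [-0.072, 0.009, 0.997, -0.922], [0.0, 0.0, 0.0, 1.0]]
side 57.06339139740502 325.90180009262633 199.03844826187952 ['frame', 'depth', 'fov_y', 'cx', 'cy', 'world_to_cam']
[[-0.953, -0.302, -0.02, 0.436], [0.172, -0.595, 0.785, -0.205], [-0.249, 0.745, 0.619, -0.564], [0.0, 0.0, 0.0, 1.0]]
wrist 65.67194241086182 323.3063338924332 206.067523541238 ['frame', 'depth', 'fov_y', 'cx', 'cy', 'world_to_cam']
[[0.377, 0.926, -0.003, -0.723], [-0.893, 0.362, -0.268, 0.035], [-0.247, 0.103, 0.963, -0.381], [0.0, 0.0, 0.0, 1.0]]
```

View pics/top0.png

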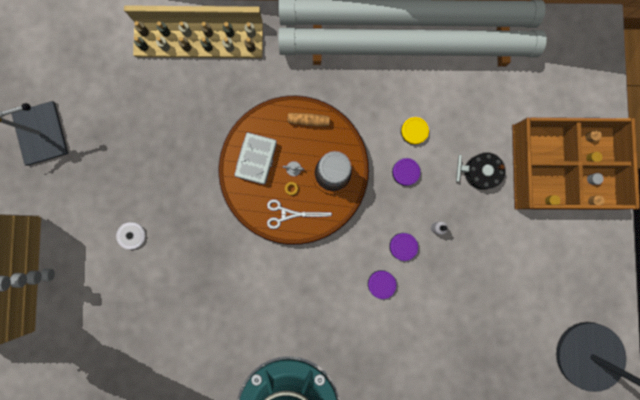

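View pics/side0.png

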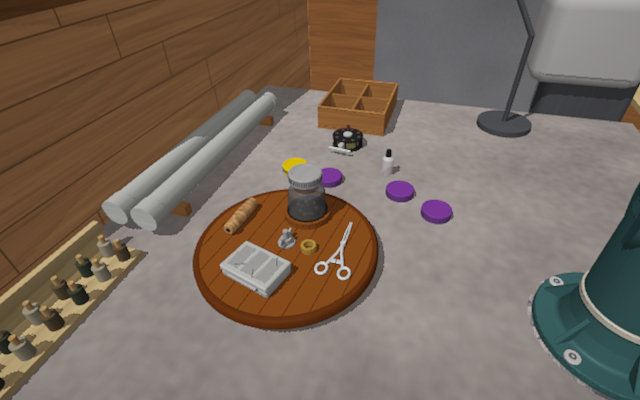

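The top view shows the grey lid centred near (334,168) on the turntable. The side view shows it on the jar at (306,176). The fly box, brass nut, forceps and cork lie beside it.

```bash
python3 - <<'E'
from h import *
for n,(u0,v0) in (("top",(334,168)),("side",(306,174))):
    f=dict(np.load(n+"0.npz")); W=np.linalg.inv(f["world_to_cam"]); fl=200/np.tan(np.radians(f["fov_y"])/2)
    P=[]
    for v in range(v0-40,v0+60):
        for u in range(u0-40,u0+41):
            d=f["depth"][v,u]
            if d>0: P.append(unproj(f,u,v,d))
    P=np.array(P); c=unproj(f,u0,v0); print(n,"center px",c.round(4))
    m=(P[:,2]>c[2]-.006)&(np.hypot(*(P[:,:2]-c[:2]).T)<.06); Q=P[m]
    (x,y),r=cv2.minEnclosingCircle(Q[:,:2].astype(np.float32)); print(m.sum(),x,y,r,np.median(Q[:,2]),np.percentile(Q[:,2],[2,98]))
    print("hist z",np.histogram(P[:,2],bins=np.arange(0,.2,.01)))
E
```

```text
top center px [ 0.5251 -0.0949  0.1375]
787 0.5277308821678162 -0.09563282132148743 0.032043278217315674 0.1372256447461755 [0.13411732 0.14031354]
hist z (array([ 743,    0,   29, 5268,  368,  128,   20,    9,   22,  142,   30,
          0,   11,  766,   25,    0,    0,    0,    0]), array([0.  , 0.01, 0.02, 0.03, 0.04, 0.05, 0.06, 0.07, 0.08, 0.09, 0.1 ,
       0.11, 0.12, 0.13, 0.14, 0.15, 0.16, 0.17, 0.18, 0.19]))
side center px [ 0.5223 -0.0922  0.136 ]
590 0.5265108942985535 -0.09543054550886154 0.032277341932058334 0.13626062720945337 [0.13089378 0.13784622]
hist z (array([ 786,  573,  125, 1875,  437,  168,  174,  145,  160,  318,  173,
         40,  144,  590,    0,    0,    0,    0,    0]), array([0.  , 0.01, 0.02, 0.03, 0.04, 0.05, 0.06, 0.07, 0.08, 0.09, 0.1 ,
       0.11, 0.12, 0.13, 0.14, 0.15, 0.16, 0.17, 0.18, 0.19]))
```

Request:
{"name": "carry_out", "arguments": {
  "moves": [
    {"dp": [-0.3, -0.35, 0], "turn": [0, 0, 0], "gripper": 0},
    {"dp": [-0.6, -0.7, 0], "turn": [0, 0, 0], "gripper": 0},
    {"dp": [-0.85, -1, 0], "turn": [0, 0, 0], "gripper": 0}
  ]
}}

```text
clock: 0.4
tool_pos: [0.3119, 0.5519, 0.2476]
orientation: [0.191, 0.982, -0.0, 0.0]
contact_force: [1.0, 0.2, -0.4]
grip_width: 0.0854
gripper_force: 0.0
```

Request:
{"name": "carry_out", "arguments": {
  "moves": [
    {"dp": [-0.3, -0.35, 0], "turn": [0, 0, 0], "gripper": 0},
    {"dp": [-0.6, -0.7, 0], "turn": [0, 0, 0], "gripper": 0},
    {"dp": [-0.85, -1, 0], "turn": [0, 0, 0], "gripper": 0}
  ]
}}

```text
clock: 0.65
tool_pos: [0.3515, 0.4322, 0.2481]
orientation: [0.192, 0.981, -0.0, 0.0]
contact_force: [-0.3, 0.3, 0.7]
grip_width: 0.0854
gripper_force: 0.0
```

Request:
{"name": "carry_out", "arguments": {
  "moves": [
    {"dp": [-0.3, -0.35, 0], "turn": [0, 0, 0], "gripper": 0},
    {"dp": [-0.6, -0.7, 0], "turn": [0, 0, 0], "gripper": 0},
    {"dp": [-0.85, -1, 0], "turn": [0, 0, 0], "gripper": 0}
  ]
}}

```text
clock: 0.9
tool_pos: [0.3907, 0.3136, 0.2483]
orientation: [0.192, 0.981, 0.0, 0.0]
contact_force: [0.7, -0.1, -0.1]
grip_width: 0.0856
gripper_force: 0.0
```

Request:
{"name": "carry_out", "arguments": {
  "moves": [
    {"dp": [-0.3, -0.35, 0], "turn": [0, 0, 0], "gripper": 0},
    {"dp": [-0.6, -0.7, 0], "turn": [0, 0, 0], "gripper": 0},
    {"dp": [-0.85, -1, 0], "turn": [0, 0, 0], "gripper": 0}
  ]
}}

```text
clock: 1.15
tool_pos: [0.4299, 0.195, 0.2484]
orientation: [0.192, 0.981, 0.0, 0.0]
contact_force: [1.4, -0.2, 0.3]
grip_width: 0.0853
gripper_force: 0.0
```

Request:
{"name": "carry_out", "arguments": {
  "moves": [
    {"dp": [-0.3, -0.35, 0], "turn": [0, 0, 0], "gripper": 0},
    {"dp": [-0.6, -0.7, 0], "turn": [0, 0, 0], "gripper": 0},
    {"dp": [-0.85, -1, 0], "turn": [0, 0, 0], "gripper": 0}
  ]
}}

```text
clock: 1.4
tool_pos: [0.469, 0.0763, 0.2484]
orientation: [0.192, 0.981, 0.0, 0.0]
contact_force: [0.7, -0.4, 0.7]
grip_width: 0.085
gripper_force: 0.0
```

```bash
python3 - <<'E'
from h import *
s=sense(); print({k:np.round(v,3).tolist() for k,v in s.items()})
E
```

```text
{'clock': 1.4, 'joint_pos': [-0.388, 0.281, 0.161, 2.163, -0.069, 0.702, 1.005], 'qvel': [0.926, 0.078, 0.173, -0.115, -0.088, 0.033, 1.143], 'effort': [-4.437, -34.475, 1.315, -14.381, 0.089, 0.16, -0.762], 'tool_pos': [0.469, 0.076, 0.248], 'orientation': [0.192, 0.981, 0.0, 0.0], 'contact_force': [0.657, -0.421, 0.681], 'torque': [0.078, -0.071, 0.002], 'gripper_force': 0.0, 'grip_width': 0.085}
```

Request:
{"name": "carry_out", "arguments": {
  "moves": [
    {"dp": [-0.25, -0.3, 0], "turn": [0, 0, 0], "gripper": 0},
    {"dp": [-0.5, -0.6, 0], "turn": [0, 0, 0], "gripper": 0}
  ]
}}

```text
clock: 1.57
tool_pos: [0.4927, 0.0018, 0.2484]
orientation: [0.192, 0.981, 0.0, 0.0]
contact_force: [1.4, 0.7, -0.2]
grip_width: 0.0853
gripper_force: 0.0
```

Request:
{"name": "carry_out", "arguments": {
  "moves": [
    {"dp": [-0.2, -0.25, 0], "turn": [0, 0, 0.039], "gripper": 0},
    {"dp": [-0.4, -0.5, 0], "turn": [0, 0, 0.078], "gripper": 0},
    {"dp": [-0.6, -0.7, 0], "turn": [0, 0, 0.117], "gripper": 0},
    {"dp": [-0.6, -0.7, 0], "turn": [0, 0, 0.156], "gripper": 0},
    {"dp": [-0.6, -0.7, 0], "turn": [0, 0, 0.195], "gripper": 0}
  ]
}}

```text
clock: 1.98
tool_pos: [0.5223, -0.0863, 0.2484]
orientation: [0.483, 0.875, -0.0, 0.0]
contact_force: [-0.2, 0.3, -0.1]
grip_width: 0.0852
gripper_force: 0.0
```

```bash
python3 - <<'E'
from h import *
s=sense(); print({k:np.round(v,4).tolist() for k,v in s.items()})
f=grab_frame("wrist"); cv2.imwrite("pics/w1.png",f["frame"][:,:,::-1]); np.savez("w1.npz",**f)
E
```

```text
{'clock': 1.9833, 'joint_pos': [-0.2, 0.363, 0.3598, 2.0603, -0.1835, 0.7474, 0.8349], 'qvel': [-0.3175, 0.0326, 0.3486, 0.0343, -0.209, 0.02, -1.2405], 'effort': [3.0124, -37.0334, 3.5741, -16.94, 0.2483, -0.1095, 0.8464], 'tool_pos': [0.5223, -0.0863, 0.2484], 'orientation': [0.4835, 0.8754, -0.0003, 0.0005], 'contact_force': [-0.2168, 0.2819, -0.098], 'torque': [0.0699, -0.0106, 0.0342], 'gripper_force': 0.0, 'grip_width': 0.0852}
```

View pics/w1.png

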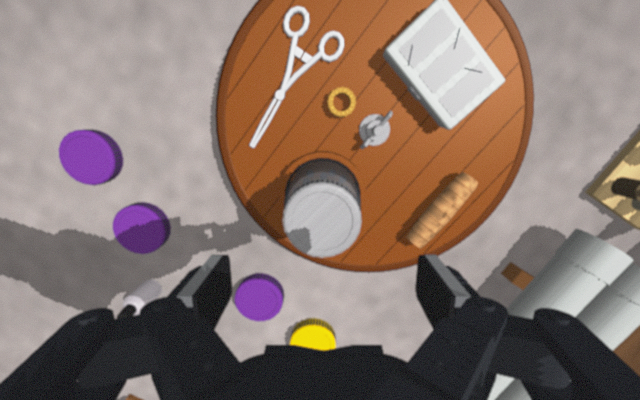

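The wrist view shows the lid centred near (322,218), ahead of and between the open fingers.

```bash
cat > lid.py <<'E'
from h import *
def lid(f,zc=.137,xy=(.527,-.0955)):
    v,u=np.nonzero(f["depth"]>0); d=f["depth"][v,u]; fl=200/np.tan(np.radians(f["fov_y"])/2)
    p=np.c_[(u-f["cx"])/fl*d,-(v-f["cy"])/fl*d,-d,np.ones_like(d)]@np.linalg.inv(f["world_to_cam"]).T
    m=(abs(p[:,2]-zc)<.006)&(np.hypot(p[:,0]-xy[0],p[:,1]-xy[1])<.045)
    Q=p[m]; c,r=cv2.minEnclosingCircle(Q[:,:2].astype(np.float32))
    b=Q[:,:2]; return np.array(c),r,(b.min(0)+b.max(0))/2,b.max(0)-b.min(0),np.median(Q[:,2]),m.sum()
E
python3 - <<'E'
from lid import *
print(lid(dict(np.load("w1.npz"))))
s=sense();print(s["clock"],s["tool_pos"])
E
```

```text
(array([ 0.52670228, -0.09706971]), 0.032142523676157, array([ 0.52678651, -0.09696427]), array([0.06359112, 0.06378014]), np.float64(0.13875221164384824), np.int64(4668))
2.0333 [ 0.52188731 -0.08486056  0.24808677]
```

Request:
{"name": "carry_out", "arguments": {
  "moves": [
    {"dp": [-0.12, -0.02, 0.3], "turn": [0, 0, 0], "gripper": 0},
    {"dp": [-0.12, -0.02, 0.6], "turn": [0, 0, 0], "gripper": 0},
    {"dp": [-0.12, -0.02, 0.8], "turn": [0, 0, 0], "gripper": 0},
    {"dp": [-0.12, -0.02, 0.8], "turn": [0, 0, 0], "gripper": 0}
  ]
}}

```text
clock: 2.37
tool_pos: [0.5237, -0.0937, 0.1647]
orientation: [0.477, 0.879, -0.002, -0.004]
contact_force: [-0.4, -0.2, -0.7]
grip_width: 0.0855
gripper_force: 0.0
```

```bash
python3 - <<'E'
from lid import *
f=grab_frame("wrist"); cv2.imwrite("pics/w2.png",f["frame"][:,:,::-1])
print(lid(f))
s=sense(); print({k:np.round(v,4).tolist() for k,v in s.items()})
E
```

```text
(array([ 0.52671528, -0.09698427]), 0.03239394724369049, array([ 0.52663887, -0.09697573]), array([0.06364953, 0.06417848]), np.float64(0.13870407530417453), np.int64(10120))
{'clock': 2.4167, 'joint_pos': [-0.1299, 0.4892, 0.2997, 2.1125, -0.2564, 0.579, 0.9279], 'qvel': [-0.01, -0.045, 0.0229, -0.04, 0.0054, 0.0095, -0.0121], 'effort': [0.1516, -39.403, 3.4478, -12.4688, -0.0277, -0.0583, 0.0405], 'tool_pos': [0.5249, -0.0941, 0.1665], 'orientation': [0.4777, 0.8785, -0.0009, -0.0024], 'contact_force': [0.6442, 0.2881, 0.195], 'torque': [-0.0023, -0.0289, -0.0356], 'gripper_force': 0.0, 'grip_width': 0.0858}
```

View pics/w2.png

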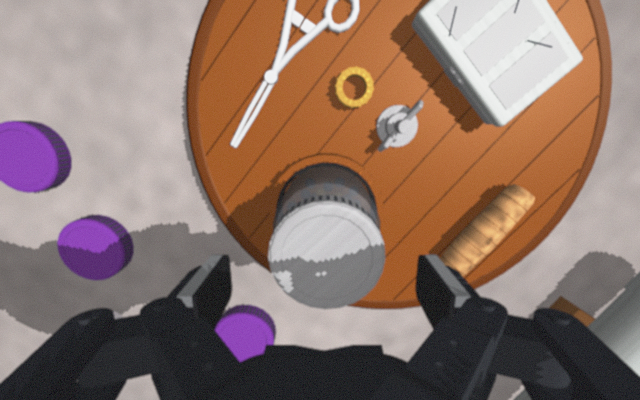

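Request:
{"name": "carry_out", "arguments": {
  "moves": [
    {"dp": [-0.03, 0.0, 0.15], "turn": [0, 0, 0], "gripper": 0},
    {"dp": [-0.03, 0.0, 0.3], "turn": [0, 0, 0], "gripper": 0},
    {"dp": [-0.03, 0.0, 0.35], "turn": [0, 0, 0], "gripper": 0.1},
    {"dp": [-0.03, 0.0, 0.35], "turn": [0, 0, 0], "gripper": 0.15},
    {"dp": [-0.03, 0.0, 0.35], "turn": [0, 0, 0], "gripper": 0.2}
  ],
  "newtons": 20
}}

```text
clock: 2.83
tool_pos: [0.5289, -0.0972, 0.1343]
orientation: [0.478, 0.878, 0.0, 0.001]
contact_force: [-0.4, -0.0, 1.0]
grip_width: 0.0681
gripper_force: 0.0
```

```bash
python3 - <<'E'
from lid import *
s=sense(); print({k:np.round(v,4).tolist() for k,v in s.items()})
f=grab_frame("wrist"); a=f["frame"][:,:,::-1]
g=grab_frame("side"); b=cv2.resize(g["frame"][140:240,226:386,::-1],(640,400),interpolation=cv2.INTER_CUBIC)
cv2.imwrite("pics/w3.png",cv2.resize(np.vstack([a,b]),(480,600)))
E
```

```text
{'clock': 2.8333, 'joint_pos': [-0.0991, 0.5423, 0.2682, 2.1252, -0.2864, 0.5062, 0.9572], 'qvel': [-0.0018, -0.0092, 0.0071, -0.004, -0.0011, -0.005, -0.0013], 'effort': [0.0341, -42.0382, 3.5448, -11.2401, 0.0022, 0.011, 0.0046], 'tool_pos': [0.5289, -0.0972, 0.1343], 'orientation': [0.4784, 0.8782, 0.0003, 0.0006], 'contact_force': [-0.3517, -0.0177, 1.0102], 'torque': [-0.0024, 0.0529, -0.0765], 'gripper_force': 0.0, 'grip_width': 0.0681}
```

View pics/w3.png

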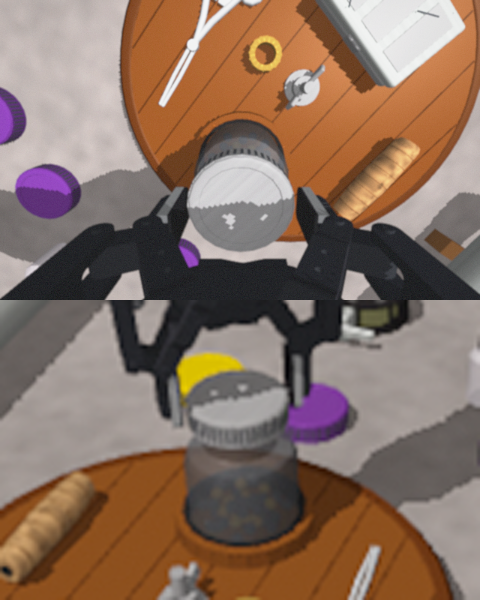

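The fingers straddle the lid evenly in the wrist view, with the tips near its lower edge in the side crop. I'll lower the hand 4 mm, centre it and close.

Request:
{"name": "carry_out", "arguments": {
  "moves": [
    {"dp": [0.02, -0.013, 0.03], "turn": [0, 0, 0], "gripper": 0.2},
    {"dp": [0.02, -0.013, 0.03], "turn": [0, 0, 0], "gripper": 0.24},
    {"dp": [0.02, -0.013, 0.03], "turn": [0, 0, 0], "gripper": 0.28},
    {"dp": [0.02, -0.013, 0.03], "turn": [0, 0, 0], "gripper": 0.4},
    {"dp": [0.02, -0.013, 0.03], "turn": [0, 0, 0], "gripper": 0.6}
  ],
  "newtons": 25
}}

```text
clock: 3.35
tool_pos: [0.526, -0.0961, 0.1307]
orientation: [0.479, 0.878, 0.0, -0.0]
contact_force: [-0.7, 0.4, 5.4]
grip_width: 0.0623
gripper_force: 26.5
```

```bash
cat > st.py <<'E'
from h import *
from scipy.spatial.transform import Rotation as R
s=sense(); q=R.from_quat(s["orientation"]).as_matrix()
print("t%.2f"%s["clock"],"p",(s["tool_pos"]*1e3 if hasattr(s["tool_pos"],"shape") else np.array(s["tool_pos"])*1e3).round(2),"yaw %.2f"%np.degrees(np.arctan2(q[1,1],q[0,1])),"F",np.round(s["contact_force"],2),"T",np.round(s["torque"],3),"w %.4f g %.1f"%(s["grip_width"],s["gripper_force"]),"j7 %.2f"%s["joint_pos"][6])
E
python3 st.py
```

```text
t3.35 p [525.98 -96.12 130.72] yaw 32.80 F [-0.69  0.36  5.38] T [ 0.228  0.37  -0.001] w 0.0623 g 26.5 j7 0.96
```

Request:
{"name": "carry_out", "arguments": {
  "moves": [
    {"dp": [0, 0, 0], "turn": [0, 0, -0.015], "gripper": 0.6},
    {"dp": [0, 0, 0], "turn": [0, 0, -0.03], "gripper": 0.6},
    {"dp": [0, 0, 0], "turn": [0, 0, -0.045], "gripper": 0.6},
    {"dp": [0, 0, 0], "turn": [0, 0, -0.06], "gripper": 0.6}
  ]
}}

```text
clock: 3.68
tool_pos: [0.527, -0.0964, 0.1312]
orientation: [0.393, 0.919, 0.0, 0.001]
contact_force: [-1.1, 0.2, 9.1]
grip_width: 0.062
gripper_force: 26.9
```

```bash
python3 st.py
```

```text
t3.68 p [527.01 -96.41 131.21] yaw 43.69 F [-1.15  0.17  9.06] T [ 0.124  0.298 -0.037] w 0.0620 g 26.9 j7 1.09
```

Request:
{"name": "carry_out", "arguments": {
  "moves": [
    {"dp": [0, 0, -0.005], "turn": [0, 0, -0.015], "gripper": 0.6},
    {"dp": [0, 0, -0.006], "turn": [0, 0, -0.03], "gripper": 0.6},
    {"dp": [0, 0, -0.008], "turn": [0, 0, -0.045], "gripper": 0.6},
    {"dp": [0, 0, -0.01], "turn": [0, 0, -0.06], "gripper": 0.6}
  ]
}}

```text
clock: 4.02
tool_pos: [0.5269, -0.0964, 0.132]
orientation: [0.305, 0.952, 0.0, 0.001]
contact_force: [-0.8, 1.1, 6.6]
grip_width: 0.062
gripper_force: 26.6
```

```bash
python3 st.py
```

```text
t4.02 p [526.93 -96.42 132.  ] yaw 54.50 F [-0.81  1.06  6.65] T [-0.002  0.208 -0.079] w 0.0620 g 26.6 j7 1.22
```

Request:
{"name": "carry_out", "arguments": {
  "moves": [
    {"dp": [0, 0, -0.002], "turn": [0, 0, -0.015], "gripper": 0.6},
    {"dp": [0, 0, -0.004], "turn": [0, 0, -0.03], "gripper": 0.6},
    {"dp": [0, 0, -0.006], "turn": [0, 0, -0.045], "gripper": 0.6},
    {"dp": [0, 0, -0.008], "turn": [0, 0, -0.06], "gripper": 0.6}
  ]
}}

```text
clock: 4.35
tool_pos: [0.5269, -0.0965, 0.1327]
orientation: [0.214, 0.977, 0.0, 0.001]
contact_force: [-0.4, 0.6, 3.8]
grip_width: 0.0628
gripper_force: 26.5
```

```bash
python3 st.py
```

```text
t4.35 p [526.92 -96.51 132.69] yaw 65.30 F [-0.39  0.62  3.82] T [-0.023  0.104 -0.034] w 0.0628 g 26.5 j7 1.35
```

Request:
{"name": "carry_out", "arguments": {
  "moves": [
    {"dp": [0, 0, 0.002], "turn": [0, 0, -0.015], "gripper": 0.6},
    {"dp": [0, 0, 0], "turn": [0, 0, -0.03], "gripper": 0.6},
    {"dp": [0, 0, 0], "turn": [0, 0, -0.045], "gripper": 0.6}
  ]
}}

```text
clock: 4.6
tool_pos: [0.5274, -0.0966, 0.1327]
orientation: [0.144, 0.99, -0.0, 0.001]
contact_force: [-0.5, 0.0, 4.3]
grip_width: 0.0623
gripper_force: 26.5
```

```bash
python3 st.py
```

```text
t4.60 p [527.39 -96.64 132.74] yaw 73.40 F [-0.51  0.01  4.31] T [-0.01  -0.046 -0.094] w 0.0623 g 26.5 j7 1.45
```

Request:
{"name": "carry_out", "arguments": {
  "moves": [
    {"dp": [0, 0, 0], "turn": [0, 0, -0.015], "gripper": 0.6},
    {"dp": [0, 0, 0], "turn": [0, 0, -0.03], "gripper": 0.6},
    {"dp": [0, 0, 0], "turn": [0, 0, -0.045], "gripper": 0.6}
  ]
}}

```text
clock: 4.85
tool_pos: [0.527, -0.0965, 0.1323]
orientation: [0.074, 0.997, -0.0, 0.001]
contact_force: [0.1, -0.0, -1.3]
grip_width: 0.0626
gripper_force: 27.4
```

```bash
python3 st.py
```

```text
t4.85 p [527.02 -96.51 132.33] yaw 81.52 F [ 0.06 -0.03 -1.25] T [-0.055  0.022  0.037] w 0.0626 g 27.4 j7 1.55
```

Request:
{"name": "carry_out", "arguments": {
  "moves": [
    {"dp": [0, 0, 0.015], "turn": [0, 0, 0], "gripper": 0.6},
    {"dp": [0, 0, 0.03], "turn": [0, 0, 0], "gripper": 0.6},
    {"dp": [0, 0, 0.03], "turn": [0, 0, 0], "gripper": 0.6}
  ]
}}

```text
clock: 5.1
tool_pos: [0.5258, -0.0963, 0.1285]
orientation: [0.076, 0.997, -0.0, -0.0]
contact_force: [-0.7, 0.1, -0.8]
grip_width: 0.0622
gripper_force: 27.4
```

```bash
python3 st.py
```

```text
t5.10 p [525.77 -96.31 128.55] yaw 81.34 F [-0.7   0.09 -0.82] T [-0.009 -0.006  0.001] w 0.0622 g 27.4 j7 1.55
```

Request:
{"name": "carry_out", "arguments": {
  "moves": [
    {"dp": [0, 0, 0.01], "turn": [0, 0, 0], "gripper": 0.6},
    {"dp": [0, 0, 0.02], "turn": [0, 0, 0], "gripper": 0.6},
    {"dp": [0, 0, 0.03], "turn": [0, 0, 0], "gripper": 0.6},
    {"dp": [0, 0, 0.03], "turn": [0, 0, 0], "gripper": 0.6}
  ]
}}

```text
clock: 5.43
tool_pos: [0.5261, -0.0962, 0.1259]
orientation: [0.075, 0.997, -0.0, -0.0]
contact_force: [0.6, 0.1, -1.2]
grip_width: 0.0626
gripper_force: 27.4
```

```bash
python3 st.py
```

```text
t5.43 p [526.05 -96.21 125.88] yaw 81.39 F [ 0.6   0.14 -1.2 ] T [-0.033 -0.016 -0.032] w 0.0626 g 27.4 j7 1.55
```

Request:
{"name": "carry_out", "arguments": {
  "moves": [
    {"dp": [0, 0, 0.007], "turn": [0, 0, 0], "gripper": 0.6},
    {"dp": [0, 0, 0.014], "turn": [0, 0, 0], "gripper": 0.6},
    {"dp": [0, 0, 0.014], "turn": [0, 0, 0], "gripper": 0.6}
  ]
}}

```text
clock: 5.68
tool_pos: [0.5262, -0.0962, 0.1252]
orientation: [0.075, 0.997, 0.0, -0.0]
contact_force: [-0.3, 0.2, 5.5]
grip_width: 0.0623
gripper_force: 28.0
```

```bash
python3 st.py; python3 - <<'E'
from lid import *
for n in("side","wrist"):
    f=grab_frame(n); print(n,lid(f,.133))
    cv2.imwrite(f"pics/{n}4.png",f["frame"][:,:,::-1] if n=="wrist" else cv2.resize(f["frame"][140:240,226:386,::-1],(640,400),interpolation=cv2.INTER_CUBIC))
E
```

```text
t5.68 p [526.18 -96.24 125.24] yaw 81.40 F [-0.34  0.18  5.53] T [ 0.102  0.245 -0.021] w 0.0623 g 28.0 j7 1.55
side (array([ 0.52289289, -0.09265221]), 0.042745355516672134, array([ 0.52381082, -0.0920842 ]), array([0.05691085, 0.08286477]), np.float64(0.13075405967883247), np.int64(463))
wrist (array([ 0.51925999, -0.09470008]), 0.04392857477068901, array([ 0.5264158 , -0.09473963]), array([0.06391248, 0.0867489 ]), np.float64(0.13298413576048057), np.int64(16365))
```

View pics/side4.png

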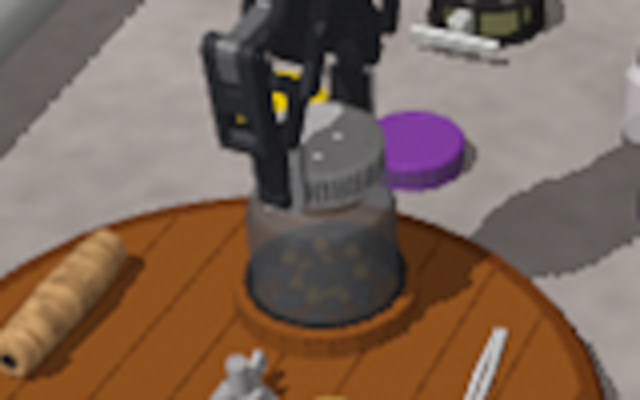

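The lid has dropped onto the seal (about 7.4 mm fall, force back at 5.5 N). Next I'll screw it clockwise with the lightest grip.

Request:
{"name": "carry_out", "arguments": {
  "moves": [
    {"dp": [0, 0, 0.0], "turn": [0, 0, 0], "gripper": 0.6},
    {"dp": [0, 0, 0], "turn": [0, 0, 0.02], "gripper": 0.6},
    {"dp": [0, 0, 0], "turn": [0, 0, 0.04], "gripper": 0.6},
    {"dp": [0, 0, 0.002], "turn": [0, 0, 0.06], "gripper": 0.6},
    {"dp": [0, 0, 0.002], "turn": [0, 0, 0.08], "gripper": 0.6}
  ],
  "newtons": 20
}}

```text
clock: 6.2
tool_pos: [0.5273, -0.0965, 0.1253]
orientation: [0.201, 0.98, 0.0, 0.001]
contact_force: [1.1, -1.4, 5.3]
grip_width: 0.0625
gripper_force: 27.9
```

```bash
python3 st.py
```

```text
t6.20 p [527.29 -96.48 125.26] yaw 66.83 F [ 1.12 -1.35  5.33] T [-0.044  0.036  0.05 ] w 0.0625 g 27.9 j7 1.37
```

Request:
{"name": "carry_out", "arguments": {
  "moves": [
    {"dp": [0, 0, 0.002], "turn": [0, 0, 0.02], "gripper": 0.6},
    {"dp": [0, 0, 0.004], "turn": [0, 0, 0.04], "gripper": 0.6},
    {"dp": [0, 0, 0.005], "turn": [0, 0, 0.06], "gripper": 0.6}
  ]
}}

```text
clock: 6.45
tool_pos: [0.5274, -0.0965, 0.125]
orientation: [0.292, 0.956, 0.0, 0.001]
contact_force: [-0.8, -0.6, 8.0]
grip_width: 0.0622
gripper_force: 28.1
```

```bash
python3 st.py
```

```text
t6.45 p [527.36 -96.55 125.03] yaw 56.03 F [-0.79 -0.56  8.  ] T [-0.024  0.223  0.046] w 0.0622 g 28.1 j7 1.24
```

Request:
{"name": "carry_out", "arguments": {
  "moves": [
    {"dp": [0, 0, 0.002], "turn": [0, 0, 0.02], "gripper": 0.6},
    {"dp": [0, 0, 0.003], "turn": [0, 0, 0.04], "gripper": 0.6},
    {"dp": [0, 0, 0.004], "turn": [0, 0, 0.06], "gripper": 0.6}
  ]
}}

```text
clock: 6.7
tool_pos: [0.5274, -0.0966, 0.1249]
orientation: [0.381, 0.925, 0.0, 0.001]
contact_force: [-1.1, 0.3, 10.6]
grip_width: 0.062
gripper_force: 28.3
```

```bash
python3 st.py
```

```text
t6.70 p [527.35 -96.56 124.86] yaw 45.23 F [-1.09  0.29 10.58] T [-0.025  0.355  0.065] w 0.0620 g 28.3 j7 1.12
```

Request:
{"name": "carry_out", "arguments": {
  "moves": [
    {"dp": [0, 0, 0], "turn": [0, 0, 0.02], "gripper": 0.6},
    {"dp": [0, 0, 0.0], "turn": [0, 0, 0.04], "gripper": 0.6}
  ]
}}

```text
clock: 6.87
tool_pos: [0.5273, -0.0965, 0.1248]
orientation: [0.438, 0.899, 0.0, 0.001]
contact_force: [-0.9, 1.0, 8.4]
grip_width: 0.0622
gripper_force: 28.1
```

```bash
python3 st.py
```

```text
t6.87 p [527.33 -96.52 124.8 ] yaw 38.05 F [-0.88  1.01  8.42] T [-0.028  0.284  0.1  ] w 0.0622 g 28.1 j7 1.03
```

Request:
{"name": "carry_out", "arguments": {
  "moves": [
    {"dp": [0, 0, 0], "turn": [0, 0, 0.02], "gripper": 0.6},
    {"dp": [0, 0, 0.0], "turn": [0, 0, 0.04], "gripper": 0.6}
  ]
}}

```text
clock: 7.03
tool_pos: [0.5271, -0.0964, 0.1246]
orientation: [0.493, 0.87, 0.0, 0.001]
contact_force: [-0.8, -0.4, 6.2]
grip_width: 0.0622
gripper_force: 28.0
```

```bash
python3 st.py
```

```text
t7.03 p [527.12 -96.41 124.58] yaw 30.88 F [-0.77 -0.44  6.19] T [-0.009  0.254  0.133] w 0.0622 g 28.0 j7 0.94
```

Request:
{"name": "carry_out", "arguments": {
  "moves": [
    {"dp": [0, 0, 0.001], "turn": [0, 0, 0.015], "gripper": 0.6},
    {"dp": [0, 0, 0.003], "turn": [0, 0, 0.03], "gripper": 0.6}
  ]
}}

```text
clock: 7.2
tool_pos: [0.527, -0.0963, 0.1243]
orientation: [0.533, 0.846, 0.0, 0.001]
contact_force: [-1.0, 0.7, 8.3]
grip_width: 0.0627
gripper_force: 28.2
```

```bash
python3 st.py
```

```text
t7.20 p [527.05 -96.29 124.27] yaw 25.55 F [-0.99  0.7   8.25] T [0.092 0.336 0.205] w 0.0627 g 28.2 j7 0.88
```

Request:
{"name": "carry_out", "arguments": {
  "moves": [
    {"dp": [0, 0, 0.001], "turn": [0, 0, 0.01], "gripper": 0.6},
    {"dp": [0, 0, 0.002], "turn": [0, 0, 0.02], "gripper": 0.6}
  ]
}}

```text
clock: 7.37
tool_pos: [0.527, -0.0962, 0.1241]
orientation: [0.559, 0.829, 0.0, 0.001]
contact_force: [-1.5, 0.5, 9.0]
grip_width: 0.0625
gripper_force: 28.2
```

```bash
python3 st.py
```

```text
t7.37 p [527.03 -96.2  124.1 ] yaw 22.01 F [-1.55  0.52  9.04] T [0.101 0.321 0.277] w 0.0625 g 28.2 j7 0.84
```

Request:
{"name": "carry_out", "arguments": {
  "moves": [
    {"dp": [0, 0, 0], "turn": [0, 0, 0.006], "gripper": 0.6},
    {"dp": [0, 0, 0.001], "turn": [0, 0, 0.01], "gripper": 0.6}
  ]
}}

```text
clock: 7.53
tool_pos: [0.527, -0.0962, 0.124]
orientation: [0.572, 0.82, 0.0, 0.001]
contact_force: [-0.9, 0.7, 9.8]
grip_width: 0.0623
gripper_force: 28.2
```

```bash
python3 st.py
```

```text
t7.53 p [527.02 -96.2  123.99] yaw 20.26 F [-0.86  0.65  9.8 ] T [0.098 0.357 0.195] w 0.0623 g 28.2 j7 0.82
```

Request:
{"name": "carry_out", "arguments": {
  "moves": [
    {"dp": [0, 0, 0], "turn": [0, 0, 0.006], "gripper": 0.6},
    {"dp": [0, 0, 0.001], "turn": [0, 0, 0.006], "gripper": 0.6}
  ]
}}

```text
clock: 7.7
tool_pos: [0.527, -0.0962, 0.1239]
orientation: [0.58, 0.815, 0.001, 0.001]
contact_force: [-1.6, 1.1, 9.4]
grip_width: 0.0621
gripper_force: 28.3
```

```bash
python3 st.py
```

```text
t7.70 p [527.02 -96.18 123.92] yaw 19.16 F [-1.57  1.1   9.37] T [0.116 0.32  0.068] w 0.0621 g 28.3 j7 0.80
```

Request:
{"name": "carry_out", "arguments": {
  "moves": [
    {"dp": [0, 0, 0], "turn": [0, 0, 0.01], "gripper": 0.6}
  ]
}}

```text
clock: 7.78
tool_pos: [0.527, -0.0962, 0.1239]
orientation: [0.592, 0.806, 0.001, 0.001]
contact_force: [-1.0, 0.2, 8.0]
grip_width: 0.0624
gripper_force: 28.1
```

```bash
python3 st.py
```

```text
t7.78 p [526.97 -96.18 123.89] yaw 17.41 F [-1.01  0.23  8.01] T [0.162 0.327 0.361] w 0.0624 g 28.1 j7 0.78
```

Request:
{"name": "carry_out", "arguments": {
  "moves": [
    {"dp": [0, 0, 0], "turn": [0, 0, 0.01], "gripper": 0.6}
  ]
}}

```text
clock: 7.87
tool_pos: [0.5269, -0.0959, 0.1238]
orientation: [0.604, 0.797, 0.0, 0.0]
contact_force: [-1.5, 0.7, 7.6]
grip_width: 0.0626
gripper_force: 28.2
```

```bash
python3 st.py
```

```text
t7.87 p [526.9  -95.91 123.82] yaw 15.66 F [-1.49  0.73  7.58] T [0.232 0.334 0.691] w 0.0626 g 28.2 j7 0.76
```

Request:
{"name": "carry_out", "arguments": {
  "moves": [
    {"dp": [0, 0, 0], "turn": [0, 0, -0.006], "gripper": 0.6}
  ]
}}

```text
clock: 7.95
tool_pos: [0.5269, -0.096, 0.1238]
orientation: [0.598, 0.802, 0.001, 0.0]
contact_force: [-1.1, 1.3, 8.3]
grip_width: 0.0624
gripper_force: 28.2
```

```bash
python3 st.py; python3 - <<'E'
from lid import *
print(lid(grab_frame("wrist"),.132))
E
```

```text
t7.95 p [526.91 -95.95 123.85] yaw 16.61 F [-1.08  1.33  8.28] T [ 0.19   0.325 -0.109] w 0.0624 g 28.2 j7 0.77
(array([ 0.52512574, -0.08993079]), 0.04447722062468529, array([ 0.52509107, -0.09723453]), array([0.08516286, 0.06411755]), np.float64(0.13160112403944266), np.int64(16392))
```

Request:
{"name": "carry_out", "arguments": {
  "moves": [
    {"dp": [0, 0, 0], "turn": [0, 0, 0.003], "gripper": 0.6},
    {"dp": [0, 0, 0], "turn": [0, 0, 0.003], "gripper": 0.6}
  ]
}}

```text
clock: 8.17
tool_pos: [0.5269, -0.0959, 0.1239]
orientation: [0.6, 0.8, 0.001, 0.0]
contact_force: [-0.6, 0.5, 8.8]
grip_width: 0.0623
gripper_force: 28.2
```

```bash
python3 st.py
```

```text
t8.17 p [526.93 -95.92 123.87] yaw 16.22 F [-0.6   0.5   8.82] T [0.186 0.291 0.373] w 0.0623 g 28.2 j7 0.77
```

Request:
{"name": "carry_out", "arguments": {
  "moves": [
    {"dp": [0, 0, 0], "turn": [0, 0, 0.002], "gripper": 0.6},
    {"dp": [0, 0, 0], "turn": [0, 0, 0.002], "gripper": 0.6}
  ]
}}

```text
clock: 8.33
tool_pos: [0.5269, -0.0959, 0.1238]
orientation: [0.603, 0.798, 0.0, 0.0]
contact_force: [-1.0, 0.8, 8.2]
grip_width: 0.0624
gripper_force: 28.2
```

```bash
python3 st.py
```

```text
t8.33 p [526.92 -95.87 123.83] yaw 15.90 F [-1.03  0.79  8.19] T [0.122 0.373 0.473] w 0.0624 g 28.2 j7 0.76
```

It holds 0.47 N m at standstill, which is the firm stop. I'll relax the torque and release.

Request:
{"name": "carry_out", "arguments": {
  "moves": [
    {"dp": [0, 0, -0.005], "turn": [0, 0, -0.0035], "gripper": 0.6},
    {"dp": [0, 0, -0.01], "turn": [0, 0, -0.0035], "gripper": 0.1},
    {"dp": [0, 0, -0.01], "turn": [0, 0, -0.0035], "gripper": 0},
    {"dp": [0, 0, -0.01], "turn": [0, 0, -0.0035], "gripper": 0},
    {"dp": [0, 0, -0.01], "turn": [0, 0, -0.0035], "gripper": 0}
  ]
}}

```text
clock: 8.75
tool_pos: [0.526, -0.0964, 0.1237]
orientation: [0.6, 0.8, -0.0, -0.0]
contact_force: [-0.5, -0.6, -0.6]
grip_width: 0.0856
gripper_force: 0.0
```

Request:
{"name": "carry_out", "arguments": {
  "moves": [
    {"dp": [0, 0, 0], "turn": [0, 0, 0], "gripper": 0},
    {"dp": [0, 0, -0.2], "turn": [0, 0, 0], "gripper": 0},
    {"dp": [0, 0, -0.5], "turn": [0, 0, 0], "gripper": 0},
    {"dp": [0, 0, -0.8], "turn": [0, 0, 0], "gripper": 0},
    {"dp": [0, 0, -0.8], "turn": [0, 0, 0], "gripper": 0}
  ]
}}

```text
clock: 9.17
tool_pos: [0.5294, -0.0975, 0.2085]
orientation: [0.6, 0.8, 0.002, 0.004]
contact_force: [0.2, -0.6, 0.2]
grip_width: 0.0852
gripper_force: 0.0
```

```bash
python3 st.py; python3 - <<'E'
from lid import *
f=grab_frame("wrist"); cv2.imwrite("pics/w9.png",f["frame"][:,:,::-1]); print(lid(f,.131))
E
```

```text
t9.17 p [529.37 -97.53 208.5 ] yaw 16.28 F [ 0.22 -0.62  0.17] T [ 0.003 -0.034  0.018] w 0.0852 g 0.0 j7 0.69
(array([ 0.52684671, -0.09726043]), 0.03209774196147919, array([ 0.52668644, -0.0971422 ]), array([0.06300239, 0.06354872]), np.float64(0.13173215437960756), np.int64(6271))
```

View pics/w9.png

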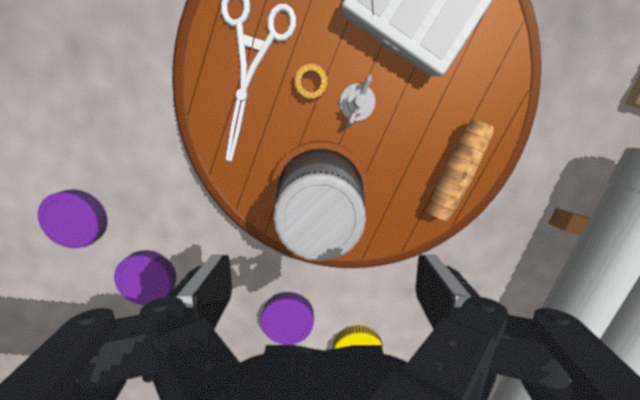

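The lid sits level at (320,215) with its top 7.0 mm lower than at the start. The other things are untouched and the gripper is clear.

```bash
python3 -c "
from workcell import *
print(sign_off())"
```

```text
the job is handed in; nothing more can be done
None
```

I turned the lid back until it dropped into the threads, screwed it down clockwise to a firm stop, let go and handed in the job. The last 1.75° step briefly read 0.69 N m, just over the 0.65 N m slip limit. I backed off at once, and a later check held 0.47 N m, but I did not measure the jar's own turn, so a small slip is possible.

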